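# Last brass blank into the tip bucket

## Task

The blue tip bucket is one turned brass blank short of tripping. Put the brass blank from the bench into the bucket so that its weight trips the bucket and dumps both blanks into the tray below, then push the red lever bar back over so that the empty bucket stands upright again. Leave the steel and the black plastic blank standing where they are, and do not trip the bucket by hand.

Things in the scene. Friction and masses are not known exactly. Their poses are not given: they have to be found in the camera images.
- new_blank_center (a point): Centre (half-way up) of the turned brass blank standing on the bench: upright cylinder 30 mm in diameter, 40 mm tall, about 0.24 kg. This is the one to load.
- first_blank_center (a point): Centre of the same kind of brass blank that already stands in the bucket, at the end nearer the lever. It need not be touched: it is dumped together with the new one.
- steel_blank_center (a point): Centre of a steel blank, 30 mm in diameter, 40 mm tall, standing on the bench. Bystander. All three blanks on the bench stand at least 80 mm apart, centre to centre.
- plastic_blank_center (a point): Centre of a black plastic blank, 30 mm in diameter, 40 mm tall, standing on the bench. Bystander.
- tipper: Fixed aluminium stand with a tray (inner x -104 to 174, y -74 to 74 mm, floor 6 mm up, walls 50 mm high), between posts 222 mm high at y = -86 and 86 mm. Origin on the bench straight under the bucket's pivot, which is 200 mm up; x level, to the side it dumps to; y along the pivot; z up. Bucket upright: mouth at z = 230, x 22 to 140, y -65 to 65 mm, narrowing to a floor at z = 175, x 42 to 85 mm.
- fill (a point): Where the new blank goes: a point on the bucket, level with its rim, beside the first blank (63 mm off). Bucket upright: x = 68, y = 20, z = 230 mm of the tipper, inner floor 55 mm below. The blank may be let go once its lower half is inside the mouth; the bucket holds still under one blank and swings down and away, by itself, when the second is let go.
- lever_bar (a point): Middle of the red lever bar, which turns with the bucket: level round bar, 14 mm thick, 65 mm long, parallel to the tipper's y, on an arm 110 mm from the pivot outside the -y post (arm at the bar's inner end, dark 56 mm counterweight disc on it). In the tipper's frame y = -137 mm; bucket upright: x = -83, z = 272 mm; half-way: z = 310 mm, its highest; tipped: x = 79, z = 276 mm.
- bucket (a joint): Angle of the bucket: 0 upright against its stop, grows as it tips to the tipper's +x side, 1.66 fully tipped. Over-centre counterweight: empty, it stays at either end and changes over at about 0.67. Pushing the bar back from fully tipped takes about 3 N towards the tipper's -x; below 0.55 (bar past x = -35 mm) it falls upright by itself.
There are look-alikes about, which are no part of the job. Several things look just like the part that bears plastic_blank_center: the one meant starts nearest to the robot's base.

How it is judged:
On the way, in this order (a step that is already met when the one before it is completed fails the run):
1. the new brass blank is in the upright bucket (value of joint bucket below 0.5 rad and x of new_blank_center in the frame of fill between -0.05 and 0.075 m and y of new_blank_center in the frame of fill between -0.085 and 0.045 m and z of new_blank_center in the frame of fill between -0.06 and 0.015 m).
2. the bucket is tipped and both brass blanks lie in the tray (value of joint bucket above 1.3 rad and x of new_blank_center in the frame of tipper between -0.104 and 0.174 m and y of new_blank_center in the frame of tipper between -0.074 and 0.074 m and z of new_blank_center in the frame of tipper between 0 and 0.06 m and x of first_blank_center in the frame of tipper between -0.104 and 0.174 m and y of first_blank_center in the frame of tipper between -0.074 and 0.074 m and z of first_blank_center in the frame of tipper between 0 and 0.06 m), for 0.2 s.
At the end, for the whole second after the job is handed in: The bucket is upright (within 0.1 rad of its stop) and still, both brass blanks lie in the stand's tray (centres between its walls, less than 60 mm above the bench), and the steel and the black plastic blank stand upright within 20 mm of where they were (value of joint bucket below 0.1 rad and velocity of joint bucket between -0.1 and 0.1 rad/s and x of new_blank_center in the frame of tipper between -0.104 and 0.174 m and y of new_blank_center in the frame of tipper between -0.074 and 0.074 m and z of new_blank_center in the frame of tipper between 0 and 0.06 m and x of first_blank_center in the frame of tipper between -0.104 and 0.174 m and y of first_blank_center in the frame of tipper between -0.074 and 0.074 m and z of first_blank_center in the frame of tipper between 0 and 0.06 m and distance of each of steel_blank_center, plastic_blank_center from where it was at the start of the episode below 0.02 m and angle between each of steel_blank_center, plastic_blank_center's own z axis and vertical below 0.2 rad); the robot touches nothing.
It fails at once if the bucket tips although the new blank has not been put in it (tripped by hand) (value of joint bucket above 0.5 rad and (x of new_blank_center in the frame of tipper below -0.12 m or x of new_blank_center in the frame of tipper above 0.2 m or y of new_blank_center in the frame of tipper below -0.11 m or y of new_blank_center in the frame of tipper above 0.11 m or z of new_blank_center in the frame of tipper above 0.26 m)).
It fails at once if the steel or the black plastic blank is pushed away (more than 30 mm) (distance of any of steel_blank_center, plastic_blank_center from where it was at the start of the episode above 0.03 m).
It also fails if it takes over 45 s, if anything falls off the work surface, if the arm or the gripper's body presses on something with over 40 N, if the wrist force passes 120 N, or if a joint passes its speed limit or range.

## Robot

A 6-joint arm with a two-finger parallel gripper is mounted at the origin on the work surface. World frame = base frame: x ahead of the robot, y to its left, z up, the work surface at z = 0. Lengths are in m, angles in rad, forces in N, time in s.
With the tool pointing down it reaches from about 0.375 to 0.9 m from the base axis. Payload 3.1 kg.
Tool frame: the origin (TCP) lies on the centre line of the jaws, within the pads' length; the fingertips stand 11 mm ahead of it and the grasp point (between the pads) lies 8 mm behind it; x points along the fingers, y is the direction in which the jaws open and shut, and the axes are right-handed (so a half turn about x gives the same grasp; the last joint's range is limited). The gripper opens to 87 mm and grips with 3 to 60 N. Pads are 19 mm wide; open, the fingers measure 117 mm over their backs; the gripper's body (75 mm by 190 mm) begins 51 mm behind the grasp point.
Start: joints at [-1.282, 0.527, 1.433, -0, 1.181, -0.178], TCP at [0.281, -0.558, 0.207] pointing down, gripper open.
Joint ranges: [-3.08, 3.08], [-0.75, 2.2], [0.22, 2.44], [-1.43, 4.57], [0, 2.65], [-2.85, 2.85]. Speed limits (rad/s): [2.79, 2.79, 3.14, 3.14, 3.14, 3.14].

## Interface

Orientations are given as a unit quaternion [x, y, z, w].
In Python, from rig import robot, camera, camera_info gives the robot as it stands.
- The arm moves only by the shell command python3 -m inch 'ROWS' [FORCE]. ROWS is JSON, a list that holds one entry, the list of rows, each a list of 5 numbers: the shift along the tool's x, y, z in cm, then the turn about the tool's x in rad, then the opening, from 0 (shut) to 1 (fully open). A call has 1 to 8 rows; each row shifts and turns the pose as measured when the row begins, along the tool's axes as they then stand; what a row does not reach is not made up. A row lasts 1/12 s, in which the tool goes at most 41.7 mm and 7.16 degrees, less where a joint would pass 70% of its speed; a pose out of reach is approached as far as the arm can. A call with a gripper value outside its range is refused whole. The fingers move at their own pace and stop on an object; FORCE is the grip in N (left out, the last holds). Time passes only in rows, so rows that do not move let the fingers close. It gives the time, the measured TCP pose, the force and the opening at its end, in the units of the state.
- robot.get_obs(): the state, without advancing time (a new reading comes with each control period).
- camera(name): name is "scene" or "top"; returns the picture (400x640x3 uint8, red, green, blue); there is no depth.
- camera_info(name): a dict with "camera_matrix" (3x3 intrinsics, pixels), "rvec" (rotation vector, rad) and "tvec" (3), from world to camera coordinates, as OpenCV has them. Camera axes: x right, y down, z forward; pixel columns grow to the right and rows downward; lengths in m; the calibration is good to about 2 mm. A picture is of the moment at which its call begins. camera_info takes no time and is no camera call.
- robot.hand_in(): hands the job in, once; it reports no verdict.
The state is a dict: "time": time; "q": joint angles; "joint_velocities": joint speeds; "joint_torque": joint torques, N m; "position": TCP position; "tool_rot": TCP orientation; "ft_force": force on the tool from outside, world axes, zero at the start; "moment": the same for the moment, N m; "grip_width": finger opening in m.
Only numpy, scipy, OpenCV 4.12 (cv2) and the standard library are available. Lean on these libraries where they do the work, as an engineer would, in place of code of your own. Each camera call takes 0.05 s, during which the arm holds its last target. There are 200 camera calls.

## Working session

There is one attempt and no reset: what is moved stays moved. The work goes in short steps, Python scripts to look and compute and a shell command to move; the robot and the scene stay as the last step left them, time stands still between calls to the robot, and variables do not carry over. Pictures are saved under pics/ and viewed, about 8 in all and at most 12, crops included, and the job is handed in when it is done.

```bash
mkdir -p pics; python3 - <<'E'
from rig import robot,camera,camera_info
import cv2
for n in("scene","top"):
    cv2.imwrite(f"pics/{n}0.png",camera(n)[:,:,::-1])
    i=camera_info(n);print(n,i)
print(robot.get_obs())
E
```

```text
scene {'camera_matrix': array([[418.98946232,   0.        , 316.57342652],
       [  0.        , 418.98946232, 206.53252306],
       [  0.        ,   0.        ,   1.        ]]), 'rvec': array([ 1.85628783,  1.4276325 , -0.67823061]), 'tvec': array([-0.18229851, -0.14617939,  1.32166946])}
top {'camera_matrix': array([[487.7925261 ,   0.        , 329.04295477],
       [  0.        , 487.7925261 , 198.60766675],
       [  0.        ,   0.        ,   1.        ]]), 'rvec': array([ 2.20345404, -2.15234419,  0.11369592]), 'tvec': array([0.03067447, 0.50933111, 1.11118132])}
{'time': 0.1, 'q': array([-1.28249103e+00,  5.28392267e-01,  1.43377965e+00,  2.08723446e-05,
        1.18137528e+00, -1.78516178e-01]), 'joint_velocities': array([-0.00082883, -0.00022985, -0.00104139, -0.00067273, -0.00041842,
        0.00112141]), 'joint_torque': array([-5.38148906e-04, -4.40987241e+01, -1.77150518e+01,  6.33988366e-02,
        5.34049748e-02, -4.06898391e-05]), 'position': array([ 0.28110618, -0.55744767,  0.20575605]), 'tool_rot': array([-0.6879015 , -0.16423932,  0.6879637 , -0.16285858]), 'ft_force': array([-1.16334852,  0.22777919,  0.40729404]), 'moment': array([-0.03152246,  0.02771116, -0.02851644]), 'grip_width': 0.08701608143589373}
```

View pics/scene0.png

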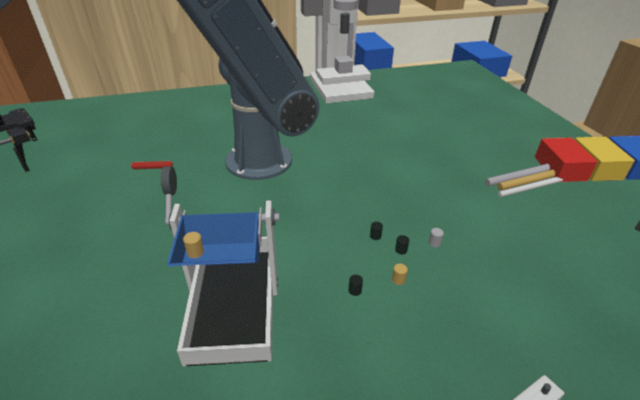

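View pics/top0.png

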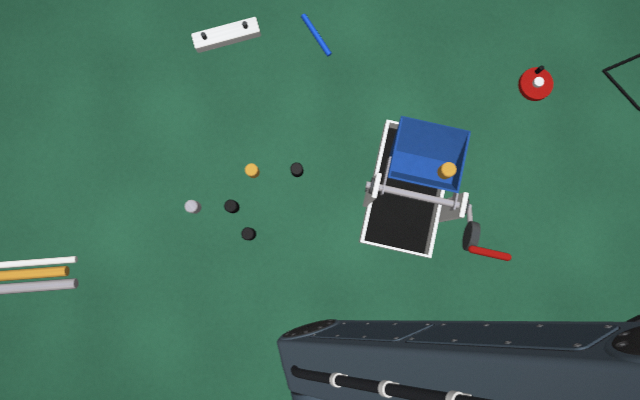

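The scene view shows the bucket upright, with the first brass blank at (193,245) and the red bar at (152,165). The top view shows the new brass blank at (251,170), steel at (191,206), black blanks at (297,169), (231,206) and (248,233), and the red bar at (490,253). The tray corners are at about (388,121), (362,241) and (431,256).

```bash
cat > h.py <<'E'
import numpy as np,cv2
from rig import robot,camera,camera_info
def cam(n):
    i=camera_info(n);R=cv2.Rodrigues(np.array(i["rvec"]))[0];return i["camera_matrix"],R,np.array(i["tvec"])
def ray(n,p):
    K,R,t=cam(n);d=R.T@np.linalg.inv(K)@[p[0],p[1],1];return -R.T@t,d/np.linalg.norm(d)
def onz(n,p,z):
    c,d=ray(n,p);return c+d*(z-c[2])/d[2]
def two(p,q):
    c,d=ray("top",p);e,f=ray("scene",q);s=np.linalg.lstsq(np.c_[d,-f],e-c,rcond=None)[0]
    a,b=c+d*s[0],e+f*s[1];return (a+b)/2,np.linalg.norm(a-b)
def proj(n,P):
    K,R,t=cam(n);return cv2.projectPoints(np.array(P,float).reshape(-1,1,3),cv2.Rodrigues(R)[0],t,K,None)[0][:,0]
def blobs(img,lo,hi,amin=30,amax=3000):
    m=cv2.inRange(cv2.cvtColor(img,cv2.COLOR_RGB2HSV),lo,hi)
    n,_,s,c=cv2.connectedComponentsWithStats(m)
    return [(c[i].round(1),s[i].tolist()) for i in range(1,n) if amin<s[i][4]<amax]
E
python3 - <<'E'
from h import *
np.set_printoptions(precision=4,suppress=True)
T=cv2.imread("pics/top0.png")[:,:,::-1].copy();S=cv2.imread("pics/scene0.png")[:,:,::-1].copy()
C={"brass":((10,110,100),(28,255,255)),"red":((0,180,80),(6,255,255)),"black":((0,0,0),(179,255,45)),"steel":((0,0,110),(179,60,255)),"blue":((105,150,50),(125,255,255))}
for k,(lo,hi) in C.items():
    for n,I in(("top",T),("scene",S)):
        for c,s in blobs(I,lo,hi,30,9000):
            if k in("brass","black","steel") and s[4]>400: continue
            print(k,n,c,s,onz(n,c,.02)[:2] if k!="red" else "")
print("tray corners z.05",[onz("top",p,.05)[:2] for p in((388,121),(362,241),(431,256))])
print("bucket rim z.23",[onz("top",p,.23)[:2] for p in((401,117),(469,130),(458,190),(388,183))])
E
```

```text
brass top [251.6 170.2] [245, 163, 14, 15, 152] [0.5713 0.2255]
brass top [446.7 170. ] [438, 162, 19, 17, 226] [ 0.5831 -0.2328]
brass scene [527.  179.3] [498, 169, 58, 21, 395] [0.3278 0.7313]
brass scene [193.  244.3] [184, 233, 19, 24, 354] [ 0.3598 -0.2118]
brass scene [399.3 273.6] [393, 264, 14, 20, 230] [0.5705 0.2249]
red top [534.8  84.6] [519, 68, 34, 33, 715] 
red top [489.3 252.7] [469, 246, 42, 15, 282] 
red scene [567.6 158.6] [536, 139, 61, 42, 1645] 
red scene [147.6 164.8] [132, 162, 34, 6, 115] 
black top [621.6  79. ] [603, 54, 37, 57, 223] [ 0.8148 -0.6547]
black top [386.7 150.4] [380, 129, 16, 55, 263] [ 0.6263 -0.0908]
black top [297.5 173.7] [292, 169, 11, 8, 31] [0.5657 0.1178]
black top [410.8 186.8] [386, 179, 50, 17, 318] [ 0.5412 -0.1484]
black top [235. 208.] [229, 201, 10, 12, 44] [0.4816 0.2607]
black top [466.6 235.6] [463, 223, 9, 27, 135] [ 0.4301 -0.2792]
black top [252.1 234.8] [246, 228, 10, 12, 34] [0.4205 0.2187]
black top [634.2 318.7] [627, 315, 13, 7, 48] [ 0.2486 -0.6647]
black top [308.3 327.6] [283, 320, 52, 17, 263] [0.2128 0.083 ]
bla
[... 1417 characters left out ...]
.3071 -0.0005]
steel scene [436.7 236.4] [430, 227, 14, 21, 198] [0.4818 0.3625]
blue top [315.7  34.3] [301, 14, 30, 42, 270] [0.9057 0.0839]
blue top [427.4 152.8] [388, 116, 82, 77, 4288] [ 0.623  -0.1871]
blue scene [372.7  51.3] [355, 33, 38, 37, 1099] [-0.8141  0.6934]
blue scene [483.6  56. ] [453, 42, 58, 35, 1179] [-0.6205  1.1891]
blue scene [630.6 152.2] [610, 136, 30, 43, 582] [0.2813 1.1479]
blue scene [221.6 238.2] [168, 213, 91, 53, 3217] [ 0.3556 -0.1443]
tray corners z.05 [array([ 0.6893, -0.0892]), array([ 0.4117, -0.0337]), array([ 0.3817, -0.1898])]
bucket rim z.23 [array([ 0.651 , -0.0911]), array([ 0.6287, -0.223 ]), array([ 0.5114, -0.2015]), array([ 0.5216, -0.0674])]
```

```bash
python3 - <<'E'
from h import *
np.set_printoptions(precision=4,suppress=True)
from scipy.optimize import least_squares
print("bar",two((489.5,253),(152,165)),onz("top",(489.5,253),.272))
print("first",two((446.7,170),(193,244.3)),onz("top",(448.5,170),.215))
print("brass",two((251.6,170.2),(399.3,273.6)), onz("top",(251.6,169.5),.04))
pts=[((-83,-137),onz("top",(489.5,253),.272)),((68,-43),onz("top",(448.5,170),.215))]
for m,p in(((140,65),(401,117)),((140,-65),(469,130)),((22,-65),(458,190)),((22,65),(388,183))): pts.append((m,onz("top",p,.23)))
for m,p in(((177,77),(388,121)),((-107,77),(362,241)),((-107,-77),(431,256))): pts.append((m,onz("top",p,.05)))
M=np.array([m for m,_ in pts])/1e3;W=np.array([w[:2] for _,w in pts])
R=lambda a:np.array([[np.cos(a),-np.sin(a)],[np.sin(a),np.cos(a)]])
f=lambda v:(M@R(v[2]).T+v[:2]-W).ravel()
r=least_squares(f,[.5,-.13,-.19],loss="soft_l1",f_scale=.004);print(r.x,r.fun.reshape(-1,2))
w=lambda x,y:R(r.x[2])@[x/1e3,y/1e3]+r.x[:2]
print("fill",w(68,20),"bar up",w(-83,-137),"bar tipped",w(79,-137),"bar .5",w(-35,-137))
E
```

```text
bar (array([ 0.3935, -0.2466,  0.2708]), np.float64(0.0009910286089992466)) [ 0.3935 -0.2467  0.272 ]
first (array([ 0.5549, -0.1883,  0.196 ]), np.float64(0.00021592845398170935)) [ 0.552  -0.1871  0.215 ]
brass (array([0.5711, 0.225 , 0.0206]), np.float64(0.0008826202443622517)) [0.5699 0.2225 0.04  ]
[ 0.5005 -0.1309 -0.1886] [[-0.0001 -0.0032]
 [ 0.0073  0.0013]
 [-0.0007 -0.0022]
 [-0.0028  0.0021]
 [-0.0014  0.0026]
 [ 0.0127 -0.0037]
 [-0.0005  0.0008]
 [-0.0019 -0.0015]
 [-0.0006  0.0033]]
fill [ 0.5711 -0.124 ] bar up [ 0.3933 -0.2499] bar tipped [ 0.5525 -0.2803] bar .5 [ 0.4405 -0.2589]
```

```bash
python3 -m inch '[[[-2.6,0,0,0.11,1],[-2.6,0,0,0.11,1],[-2.6,0,0,0.11,1],[-2.6,0,0,0.11,1],[-2.6,0,0,0.11,1],[-2.6,0,0,0.105,1],[0,0,0,0,1]]]' 20
cat >> h.py <<'E'
from scipy.spatial.transform import Rotation
def go(P):
    o=robot.get_obs();R=Rotation.from_quat(o["tool_rot"]);y=R.as_matrix()[:,1]
    a=np.arctan2(y[1],y[0]);e=(-np.pi/2-.1886-a+np.pi)%(2*np.pi)-np.pi
    print("t %.2f"%o["time"],"pos",o["position"].round(4),"shift cm",(R.inv().apply(np.array(P)-o["position"])*100).round(2),"turn %.3f"%-e,"tilt x",R.as_matrix()[:,0].round(3),"w %.4f"%o["grip_width"],"F",np.round(o["ft_force"],1),"q",np.round(o["q"],2))
E
python3 -c "
from h import *;go([.571,.224,.10])"
```

```text
time: 0.68
position: [0.2801, -0.5543, 0.3609]
tool_rot: [-0.7, 0.071, 0.706, 0.085]
ft_force: [-0.0, -0.7, 1.4]
grip_width: 0.0872
t 0.68 pos [ 0.2801 -0.5543  0.3609] shift cm [ 27.43 -81.84 -11.6 ] turn -0.032 tilt x [-0.006  0.019 -1.   ] w 0.0872 F [-0.  -0.7  1.4] q [-1.28  0.41  1.21 -0.    1.54  0.51]
```

```bash
python3 -m inch '[[[0,-3.9,-0.55,-0.03,1],[0,-3.9,-0.55,0,1],[0,-3.9,-0.55,0,1],[0,-3.9,-0.55,0,1],[0,-3.9,-0.55,0,1],[0,-3.9,-0.55,0,1],[0,-3.9,-0.55,0,1],[0,-3.9,-0.55,0,1]]]'
python3 -c "
from h import *;go([.571,.224,.36])"
```

```text
time: 1.35
position: [0.3816, -0.2519, 0.3575]
tool_rot: [-0.699, 0.061, 0.708, 0.076]
ft_force: [0.3, 0.2, 0.7]
grip_width: 0.0873
t 1.35 pos [ 0.3816 -0.2519  0.3575] shift cm [  0.58 -50.34  -9.42] turn -0.005 tilt x [-0.01   0.022 -1.   ] w 0.0873 F [0.3 0.2 0.7] q [-0.83  0.14  1.6   0.01  1.43  0.93]
```

```bash
python3 -m inch '[[[0,-3.9,-0.55,0,1],[0,-3.9,-0.55,0,1],[0,-3.9,-0.55,0,1],[0,-3.9,-0.55,0,1],[0,-3.9,-0.55,0,1],[0,-3.9,-0.55,0,1],[0,-3.9,-0.55,0,1],[0,-3.9,-0.55,0,1]]]'
python3 -c "
from h import *;go([.571,.224,.12])"
```

```text
time: 2.02
position: [0.4809, 0.064, 0.3567]
tool_rot: [-0.696, 0.057, 0.712, 0.074]
ft_force: [0.6, -0.2, 0.4]
grip_width: 0.0872
t 2.02 pos [0.4809 0.064  0.3567] shift cm [ 23.9  -16.86  -6.48] turn 0.003 tilt x [-0.02   0.026 -0.999] w 0.0872 F [ 0.6 -0.2  0.4] q [-0.11  0.19  1.54  0.02  1.44  1.64]
```

```bash
python3 -m inch '[[[3.5,-3.4,-1.3,0,1],[3.5,-3.4,-1.3,0,1],[3.5,-3.4,-1.3,0,1],[3.5,-3.4,-1.3,0,1],[3.5,-3.4,-1.3,0,1],[3.5,0,0,0,1],[0,0,0,0,1]]]'
python3 - <<'E'
from h import *
go([.571,.2245,.038])
for n in("top","scene"): cv2.imwrite(f"pics/{n}1.png",camera(n)[:,:,::-1])
t=cv2.imread("pics/top1.png")[100:280,140:360];s=cv2.imread("pics/scene1.png")[140:320,300:520]
cv2.imwrite("pics/a1.png",cv2.resize(np.hstack([t,s]),None,fx=1.8,fy=1.8))
E
```

```text
time: 2.6
position: [0.5548, 0.206, 0.1748]
tool_rot: [-0.698, 0.049, 0.711, 0.067]
ft_force: [-2.2, -0.4, -0.7]
grip_width: 0.0865
t 2.60 pos [0.5548 0.206  0.1748] shift cm [13.69 -1.77 -1.57] turn 0.024 tilt x [-0.016  0.026 -1.   ] w 0.0865 F [-2.2 -0.4 -0.7] q [0.15 0.52 1.55 0.03 1.08 1.87]
```

View pics/a1.png

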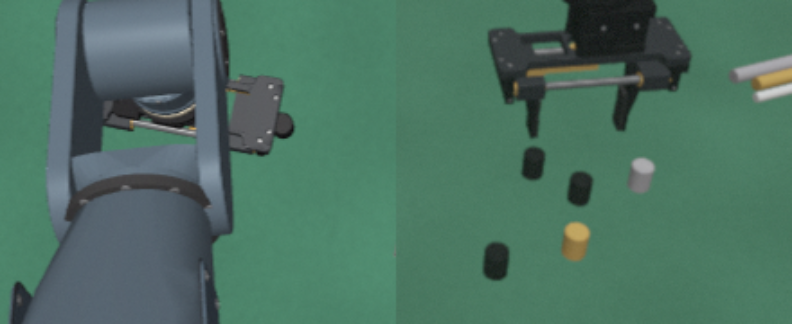

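The gripper is above the row of blanks, with its jaws along the tipper's y axis, and all the blanks are still standing. Now I descend.

```bash
python3 -m inch '[[[3,-0.9,-0.8,0.02,1],[3,-0.9,-0.8,0,1],[2.5,0,0,0,1],[0,0,0,0,1]]]'
python3 -c "
from h import *;go([.571,.2245,.024])"
```

```text
time: 3.03
position: [0.5874, 0.2218, 0.1066]
tool_rot: [0.709, -0.055, -0.699, -0.078]
ft_force: [-1.0, -0.5, -1.2]
grip_width: 0.0868
t 3.03 pos [0.5874 0.2218 0.1066] shift cm [8.24 0.32 1.76] turn 0.000 tilt x [ 0.018  0.031 -0.999] w 0.0868 F [-1.  -0.5 -1.2] q [0.17 0.64 1.54 0.03 0.94 1.91]
```

```bash
python3 -m inch '[[[1.5,0.3,1.2,0,1],[1,0,0.5,0,1],[1,0,0,0,1],[0,0,0,0,1],[0,0,0,0,1]]]'
python3 -c "
from h import *;go([.571,.2245,.024])"
```

```text
time: 3.45
position: [0.5805, 0.2206, 0.0844]
tool_rot: [0.717, -0.054, -0.691, -0.081]
ft_force: [0.3, 0.1, 0.4]
grip_width: 0.087
t 3.45 pos [0.5805 0.2206 0.0844] shift cm [6.01 0.05 1.2 ] turn -0.003 tilt x [ 0.04   0.034 -0.999] w 0.0870 F [0.3 0.1 0.4] q [0.17 0.66 1.59 0.04 0.85 1.91]
```

```bash
python3 -m inch '[[[1,0,0.6,0,1],[1,0,0.5,0,1],[0,0,0,0,1],[0,0,0,0,1]]]'
python3 -c "
from h import *;go([.571,.2245,.024])"
```

```text
time: 3.78
position: [0.5779, 0.223, 0.0722]
tool_rot: [0.722, -0.053, -0.685, -0.083]
ft_force: [0.8, -0.3, 1.2]
grip_width: 0.0869
t 3.78 pos [0.5779 0.223  0.0722] shift cm [4.77 0.21 0.94] turn -0.004 tilt x [ 0.056  0.036 -0.998] w 0.0869 F [ 0.8 -0.3  1.2] q [0.17 0.67 1.61 0.04 0.8  1.91]
```

```bash
python3 -m inch '[[[2.0,0.2,0.8,0,1],[2.5,0.1,0.4,0,1],[1.5,0,0.2,0,1]]]'
python3 -c "
from h import *;go([.571,.2245,.024])"
```

```text
time: 4.03
position: [0.5768, 0.2259, 0.0192]
tool_rot: [0.729, -0.052, -0.677, -0.085]
ft_force: [-0.8, 0.1, -0.5]
grip_width: 0.087
t 4.03 pos [0.5768 0.2259 0.0192] shift cm [-0.53  0.22  0.51] turn -0.003 tilt x [ 0.077  0.04  -0.996] w 0.0870 F [-0.8  0.1 -0.5] q [0.18 0.75 1.65 0.04 0.66 1.91]
```

```bash
python3 -m inch '[[[-0.4,0.1,0.8,0,0.6],[0,0,0.2,0,0.2],[0,0,0,0,0.2],[0,0,0,0,0.2],[0,0,0,0,0.2],[0,0,0,0,0.2]]]' 25
python3 -c "
from h import *;go([.571,.2245,.024])"
```

```text
time: 4.53
position: [0.5693, 0.2269, 0.0271]
tool_rot: [0.731, -0.051, -0.675, -0.086]
ft_force: [0.0, -0.1, -0.3]
grip_width: 0.0546
t 4.53 pos [0.5693 0.2269 0.0271] shift cm [ 0.32  0.22 -0.19] turn -0.003 tilt x [ 0.083  0.041 -0.996] w 0.0546 F [ 0.  -0.1 -0.3] q [0.18 0.73 1.67 0.04 0.65 1.92]
```

```bash
python3 -m inch '[[[0.4,0,0,0,0.1],[0.1,0,0,0,0.1],[0,0,0,0,0.1],[0,0,0,0,0.1],[0,0,0,0,0.1],[0,0,0,0,0.1],[0,0,0,0,0.1]]]' 25
python3 -c "
from h import *;go([.571,.2245,.024])"
```

```text
time: 5.12
position: [0.5737, 0.2262, 0.0262]
tool_rot: [0.734, -0.051, -0.672, -0.085]
ft_force: [-1.1, -1.1, 4.7]
grip_width: 0.0118
t 5.12 pos [0.5737 0.2262 0.0262] shift cm [0.19 0.23 0.25] turn -0.002 tilt x [ 0.091  0.04  -0.995] w 0.0118 F [-1.1 -1.1  4.7] q [0.18 0.73 1.67 0.04 0.65 1.92]
```

```bash
python3 - <<'E'
from h import *
S=camera("scene");cv2.imwrite("pics/s2.png",cv2.resize(S[170:330,320:500,::-1],None,fx=4,fy=3.6))
for c,s in blobs(S,(10,110,100),(28,255,255),30,500): print(c,s,onz("scene",c,.02)[:2])
E
```

```text
[631.9  84.6] [628, 78, 10, 13, 31] [-0.15936397  1.60134589]
[526.9 179.3] [498, 169, 58, 21, 392] [0.32776515 0.73103931]
[193.1 244.4] [184, 233, 19, 24, 352] [ 0.36017718 -0.21157048]
[405.9 239.4] [388, 237, 41, 6, 97] [0.47256589 0.28525828]
[401.7 274.5] [394, 264, 17, 20, 199] [0.57425732 0.22893042]
```

View pics/s2.png

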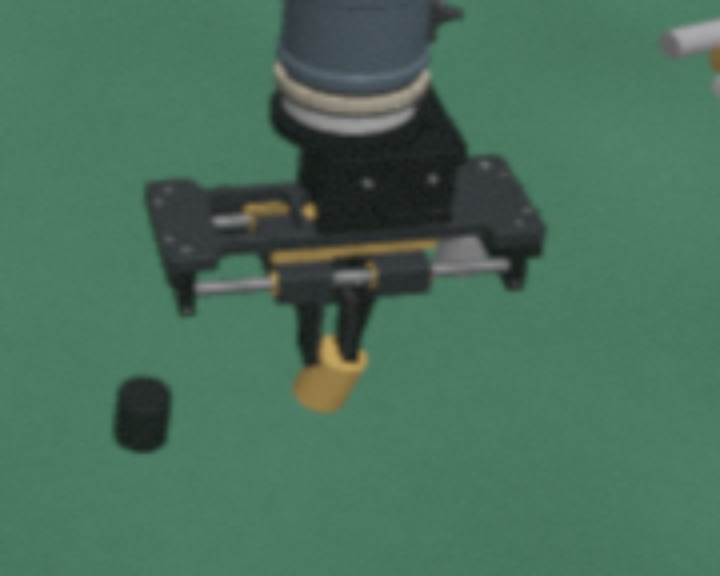

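```bash
python3 - <<'E'
from h import *
np.set_printoptions(precision=4,suppress=True)
o=robot.get_obs();R=Rotation.from_quat(o["tool_rot"]).as_matrix();p=np.array(o["position"])
for a in(.011,0,-.008): print(a,(p+R[:,0]*a),[proj("scene",p+R[:,0]*a+R[:,1]*s*o["grip_width"]/2).round(1) for s in(1,-1)])
print(R, onz("scene",(402.5,270),.016),onz("scene",(402.5,270),.04))
E
```

```text
0.011 [0.575  0.2268 0.0154] [array([[398.2, 276.5]]), array([[403.1, 276.1]])]
0 [0.574  0.2264 0.0264] [array([[398.5, 272.9]]), array([[403.4, 272.4]])]
-0.008 [0.5732 0.226  0.0343] [array([[398.7, 270.2]]), array([[403.6, 269.7]])]
[[ 0.0919 -0.1891 -0.9776]
 [ 0.0406 -0.9803  0.1935]
 [-0.9949 -0.0575 -0.0824]] [0.5591 0.2382 0.016 ] [0.5787 0.2259 0.04  ]
```

The blank is tilted and pinched at its edge, and the jaws read 12 mm, so this is not a proper grasp. I'll open, back up a little and look again.

```bash
python3 -m inch '[[[0,0,0,0,0.4],[0,0,0,0,0.7],[0,0,0,0,1],[0,0,0,0,1],[0,0,0,0,1],[0,0,0,0,1]]]' 25
python3 - <<'E'
from h import *
go([.571,.2245,.024])
S=camera("scene");cv2.imwrite("pics/s3.png",cv2.resize(S[170:330,320:500,::-1],None,fx=4,fy=3.6))
for c,s in blobs(S,(10,110,100),(28,255,255),30,500): print(c,s,onz("scene",c,.02)[:2])
E
```

```text
time: 5.67
position: [0.5742, 0.2264, 0.0264]
tool_rot: [0.734, -0.051, -0.672, -0.086]
ft_force: [1.0, -0.6, 0.5]
grip_width: 0.0429
t 5.67 pos [0.5742 0.2264 0.0264] shift cm [0.2  0.26 0.29] turn -0.003 tilt x [ 0.092  0.041 -0.995] w 0.0429 F [ 1.  -0.6  0.5] q [0.18 0.73 1.67 0.04 0.65 1.92]
[631.5  90.1] [626, 87, 14, 8, 34] [-0.11358699  1.55275445]
[621.9 108.1] [615, 100, 14, 17, 49] [0.01344967 1.3789633 ]
[526.9 179.3] [498, 169, 58, 21, 390] [0.32776515 0.73103931]
[193.1 244.3] [184, 233, 19, 24, 350] [ 0.3598281  -0.21155769]
[398.9 240. ] [380, 237, 42, 7, 99] [0.47022182 0.26801382]
[399.6 274.1] [393, 265, 15, 20, 231] [0.57198971 0.22492368]
```

View pics/s3.png

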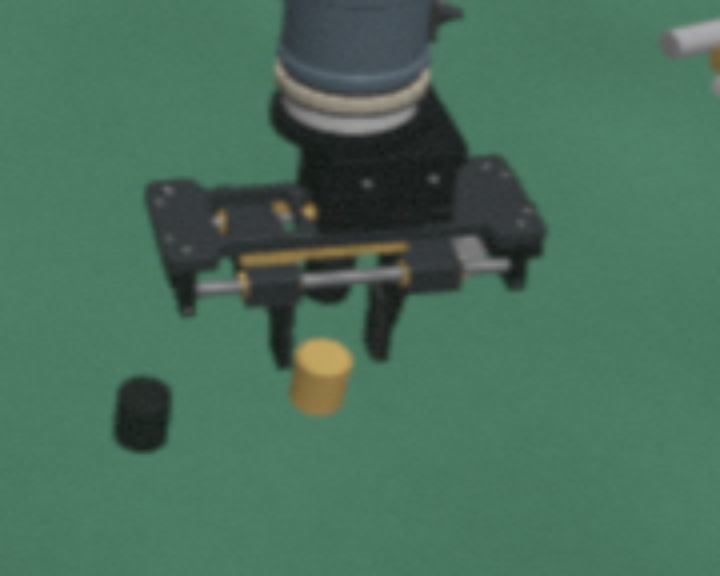

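```bash
python3 - <<'E'
from h import *
np.set_printoptions(precision=4,suppress=True)
def t(p,q,w,A,B):
    p=np.array(p);q=np.array(q,float);q/=np.linalg.norm(q);R=Rotation.from_quat(q).as_matrix();tip=p+R[:,0]*.011
    print("tip",tip,"pred",[proj("scene",tip+R[:,1]*s*(w/2+.007))[0].round(1) for s in(1,-1)],"mid at tip z",onz("scene",np.mean([A,B],0),tip[2]))
t([.5548,.206,.1748],[-.698,.049,.711,.067],.0865,(376.1,213.9),(425,210))
t([.5742,.2264,.0264],[.734,-.051,-.672,-.086],.0429,(390.7,271.7),(414.5,269.4))
E
```

```text
tip [0.5546 0.2063 0.1638] pred [array([372.2, 223.1]), array([421.2, 219.2])] mid at tip z [0.5295 0.2257 0.1638]
tip [0.5752 0.2268 0.0155] pred [array([388. , 277.5]), array([413.5, 275.3])] mid at tip z [0.5602 0.238  0.0155]
```

```bash
python3 - <<'E'
from h import *
p=np.array([.28110618,-.55744767,.20575605]);R=Rotation.from_quat([-.6879015,-.16423932,.6879637,-.16285858]).as_matrix();tip=p+R[:,0]*.011
for s in(1,-1): print([proj("scene",tip+R[:,1]*s*k+R[:,2]*m)[0].round(1).tolist() for k in(.0435,.058) for m in(-.0095,.0095)])
S=cv2.imread("pics/scene0.png");cv2.imwrite("pics/s4.png",cv2.resize(S[100:185,0:100],None,fx=6,fy=6))
E
```

```text
[[-16.8, 198.1], [-18.7, 193.8], [-25.2, 201.0], [-27.0, 196.7]]
[[30.7, 181.5], [28.3, 177.7], [38.1, 178.9], [35.6, 175.2]]
```

View pics/s4.png

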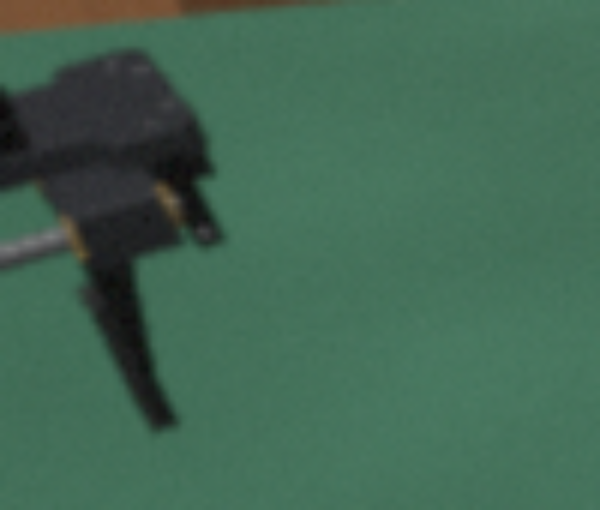

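```bash
python3 - <<'E'
from h import *
np.set_printoptions(precision=4,suppress=True)
from scipy.optimize import least_squares
D=[]
p=np.array([.28110618,-.55744767,.20575605]);R=Rotation.from_quat([-.6879015,-.16423932,.6879637,-.16285858]).as_matrix();D.append((p,R,-.051,(27.6,171)))
p=np.array([.5742,.2264,.0264]);R=Rotation.from_quat([.734,-.051,-.672,-.086]).as_matrix()
D+=[(p,R,.0285,(390.7,271.2)),(p,R,-.0285,(414.5,269))]
for name,fix in(("world",0),("tool",1)):
    f=lambda d:np.concatenate([proj("scene",p+R[:,0]*.011+R[:,1]*k+(R@d if fix else d))[0]-q for p,R,k,q in D])
    r=least_squares(f,[0,0,0]);print(name,r.x,r.fun)
    f1=lambda d:f([0,0,d[0]] if not fix else [d[0],0,0]);r=least_squares(f1,[0]);print(" z only",r.x,r.fun)
E
```

```text
world [ 0.0036 -0.0008  0.0231] [ 0.2754 -0.7418 -1.2735  0.4382  0.9916  0.325 ]
 z only [0.0207] [ 1.6237 -0.7698 -1.6978 -0.0758  0.4429 -0.1772]
tool [-0.0273  0.0013 -0.0101] [ 0.8818 -1.1149 -1.9103  0.4262  0.5398  0.2967]
 z only [-0.0198] [ 1.7744 -0.4272 -2.4177 -0.3092 -0.3272 -0.4057]
```

The fingertips appear about 20 mm higher than the reported pose says, and this holds in two views. That also explains the pinch at the blank's edge. I'll descend in small steps and watch the force.

```bash
python3 -m inch '[[[1.2,0.1,0.3,0,1],[0.4,0,0,0,1]]]' 25; python3 -c "
from h import *;go([.571,.2245,.006])"
```

```text
time: 5.88
position: [0.5731, 0.2269, 0.0105]
tool_rot: [0.735, -0.05, -0.671, -0.086]
ft_force: [-0.3, -0.1, -0.3]
grip_width: 0.0601
t 5.88 pos [0.5731 0.2269 0.0105] shift cm [0.42 0.3  0.19] turn -0.002 tilt x [ 0.094  0.041 -0.995] w 0.0601 F [-0.3 -0.1 -0.3] q [0.18 0.76 1.67 0.04 0.61 1.92]
```

```bash
python3 -m inch '[[[0.7,0.2,0.2,0,1],[0.1,0,0,0,0.5]]]' 25; python3 -c "
from h import *;go([.571,.2245,.0])"
```

```text
time: 6.05
position: [0.5711, 0.2257, 0.0011]
tool_rot: [0.734, -0.05, -0.672, -0.086]
ft_force: [-0.4, -0.1, -0.3]
grip_width: 0.0688
t 6.05 pos [0.5711 0.2257 0.0011] shift cm [ 0.1   0.12 -0.  ] turn -0.002 tilt x [ 0.093  0.041 -0.995] w 0.0688 F [-0.4 -0.1 -0.3] q [0.18 0.77 1.68 0.04 0.59 1.91]
```

No contact with the tips reported 10 mm below the bench, so the z reading is indeed about 20 mm low. The true tip height is about 10 mm. Closing now.

```bash
python3 -m inch '[[[0,0,0,0,0.1],[0,0,0,0,0.1],[0,0,0,0,0.1],[0,0,0,0,0.1],[0,0,0,0,0.1],[0,0,0,0,0.1],[0,0,0,0,0.1],[0,0,0,0,0.1]]]' 25;  python3 -m inch '[[[0,0,0,0,0.1],[0,0,0,0,0.1]]]' 25; python3 -c "
from h import *;go([.571,.2245,.0])"
```

```text
time: 6.72
position: [0.572, 0.2258, 0.0017]
tool_rot: [0.735, -0.05, -0.671, -0.086]
ft_force: [0.2, 0.7, -2.1]
grip_width: 0.0296
time: 6.88
position: [0.572, 0.2258, 0.0016]
tool_rot: [0.735, -0.05, -0.671, -0.086]
ft_force: [0.4, -0.4, -0.6]
grip_width: 0.0293
t 6.88 pos [0.572  0.2258 0.0016] shift cm [0.15 0.15 0.08] turn -0.002 tilt x [ 0.094  0.042 -0.995] w 0.0293 F [ 0.4 -0.4 -0.6] q [0.18 0.77 1.68 0.04 0.59 1.91]
```

```bash
python3 -m inch '[[[-2,0,0,0,0.1],[-4,0,0,0,0.1],[-4,0,0,0,0.1],[-4,0,0,0,0.1],[-4,0,0,0,0.1],[-4,0,0,0,0.1],[-4,0,0,0,0.1],[-4,0,0,0,0.1]]]' 30; python3 -c "
from h import *;go([.571,-.124,.32])"
```

```text
time: 7.55
position: [0.534, 0.2108, 0.2966]
tool_rot: [0.722, -0.055, -0.685, -0.082]
ft_force: [1.0, 0.3, -1.8]
grip_width: 0.0295
t 7.55 pos [0.534  0.2108 0.2966] shift cm [ -3.27  32.02 -10.23] turn -0.005 tilt x [ 0.055  0.034 -0.998] w 0.0295 F [ 1.   0.3 -1.8] q [0.17 0.34 1.5  0.03 1.25 1.93]
```

```bash
python3 -m inch '[[[-1,4,-1.2,0,0.1],[-1,4,-1.2,0,0.1],[-0.8,4,-1.2,0,0.1],[0,4,-1.2,0,0.1],[0,4,-1.2,0,0.1],[0,4,-1.2,0,0.1],[0,3,-1.2,0,0.1],[0,2,-0.6,0,0.1]]]' 30; python3 -c "
from h import *;go([.571,-.124,.195])"
```

```text
time: 8.22
position: [0.5671, -0.0907, 0.3276]
tool_rot: [0.729, -0.047, -0.678, -0.079]
ft_force: [0.9, 0.6, -2.6]
grip_width: 0.0292
t 8.22 pos [ 0.5671 -0.0907  0.3276] shift cm [13.11  3.89 -0.09] turn 0.011 tilt x [ 0.076  0.039 -0.996] w 0.0292 F [ 0.9  0.6 -2.6] q [-0.39  0.31  1.45  0.07  1.32  1.35]
```

```bash
python3 -m inch '[[[2,2,0,0.01,0.1],[2,1.2,0,0,0.1],[0,0,0,0,0.1],[0,0,0,0,0.1]]]' 30; python3 - <<'E'
from h import *
go([.571,-.124,.195])
S=camera("scene")
cv2.imwrite("pics/s5.png",cv2.resize(S[120:300,130:330,::-1],None,fx=4,fy=3.33))
for c,s in blobs(S,(10,110,100),(28,255,255),40,500): print(c,s)
o=robot.get_obs();p=np.array(o["position"]);print("pred blank",proj("scene",p+[0,0,.019]))
E
```

```text
time: 8.55
position: [0.5629, -0.1287, 0.2833]
tool_rot: [0.728, -0.055, -0.678, -0.086]
ft_force: [-0.9, 0.2, -1.7]
grip_width: 0.0292
t 8.55 pos [ 0.5629 -0.1287  0.2833] shift cm [ 8.87 -0.17 -0.13] turn -0.009 tilt x [ 0.073  0.037 -0.997] w 0.0292 F [-0.9  0.2 -1.7] q [-0.46  0.35  1.51  0.07  1.23  1.29]
[632.4  87.4] [621, 76, 19, 26, 79]
[198.3 148.7] [172, 145, 57, 9, 238]
[527.  179.2] [498, 169, 58, 21, 392]
[217.6 194.2] [207, 181, 22, 28, 454]
[193.1 244.3] [184, 233, 19, 24, 352]
pred blank [[219.16864533 193.9403818 ]]
```

View pics/s5.png

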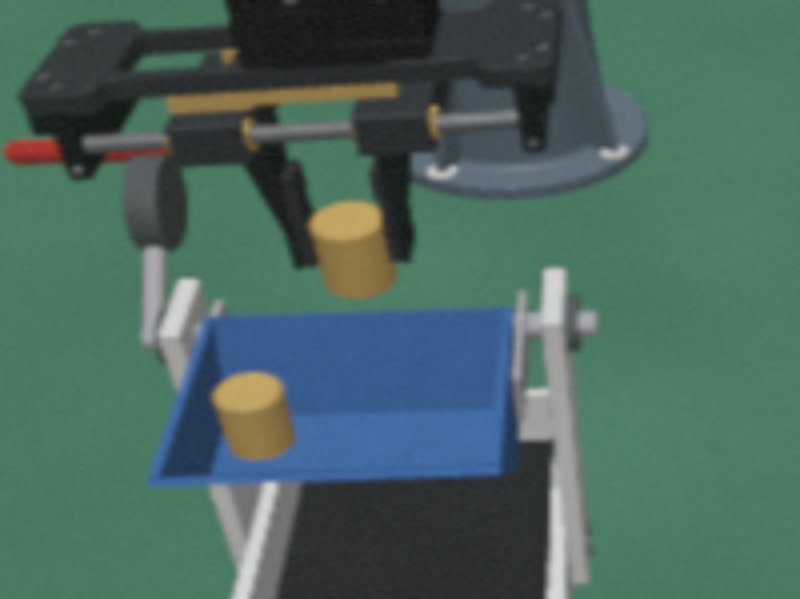

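The held blank shows at full-image pixel (218,194), which matches the prediction of (219,194). The bucket and its first blank are below it, and there is a clear place for it. Lowering.

```bash
python3 -m inch '[[[3,-0.1,-0.1,0,0.1],[3,-0.1,-0.1,0,0.1],[2,0,0,0,0.1],[0,0,0,0,0.1]]]' 30; python3 -c "
from h import *;go([.571,-.124,.195])"
```

```text
time: 8.93
position: [0.575, -0.1205, 0.2078]
tool_rot: [0.731, -0.053, -0.675, -0.083]
ft_force: [-0.6, 0.4, -3.0]
grip_width: 0.029
t 8.93 pos [ 0.575  -0.1205  0.2078] shift cm [1.23 0.48 0.42] turn -0.003 tilt x [ 0.083  0.034 -0.996] w 0.0290 F [-0.6  0.4 -3. ] q [-0.43  0.45  1.59  0.08  1.05  1.29]
```

```bash
python3 -m inch '[[[1.3,0.2,0.3,0,0.1],[0.4,0.1,0.1,0,0.1],[0,0,0,0,0.1]]]' 30; python3 -c "
from h import *;go([.571,-.124,.195])"
```

```text
time: 9.18
position: [0.5741, -0.1191, 0.1939]
tool_rot: [0.733, -0.052, -0.674, -0.081]
ft_force: [0.2, -1.4, -1.4]
grip_width: 0.029
t 9.18 pos [ 0.5741 -0.1191  0.1939] shift cm [-0.15  0.53  0.21] turn 0.002 tilt x [ 0.087  0.034 -0.996] w 0.0290 F [ 0.2 -1.4 -1.4] q [-0.43  0.46  1.61  0.08  1.01  1.29]
```

```bash
python3 -m inch '[[[0,0.6,0,0,0.1],[0,0,0,0,0.45],[0,0,0,0,0.45],[0,0,0,0,0.45]]]' 30; python3 -c "
from h import *;go([.571,-.124,.3])"
```

```text
time: 9.52
position: [0.5771, -0.1261, 0.2004]
tool_rot: [0.737, -0.052, -0.669, -0.079]
ft_force: [0.2, -0.5, 0.4]
grip_width: 0.0374
t 9.52 pos [ 0.5771 -0.1261  0.2004] shift cm [-9.96 -0.56 -0.28] turn 0.004 tilt x [ 0.098  0.029 -0.995] w 0.0374 F [ 0.2 -0.5  0.4] q [-0.44  0.45  1.6   0.08  1.01  1.27]
```

```bash
python3 -m inch '[[[-2.5,0,0,0,0.4],[-4,0,0,0,0.4],[-4,0,0,0,0.4],[-2,0,0,0,0.2],[0,0,0,0,0],[0,0,0,0,0]]]' 30; python3 - <<'E'
from h import *
go([.6,-.29,.36])
S=camera("scene");T=camera("top")
cv2.imwrite("pics/s6.png",np.hstack([cv2.resize(S[120:380,110:310,::-1],(400,520)),cv2.resize(T[90:290,340:540,::-1],(400,520))]))
E
```

```text
time: 10.02
position: [0.5662, -0.1313, 0.3354]
tool_rot: [0.74, -0.053, -0.666, -0.079]
ft_force: [0.4, 0.4, -0.1]
grip_width: 0.0221
t 10.02 pos [ 0.5662 -0.1313  0.3354] shift cm [-2.49 14.85 -6.53] turn 0.003 tilt x [ 0.107  0.026 -0.994] w 0.0221 F [ 0.4  0.4 -0.1] q [-0.46  0.3   1.45  0.07  1.31  1.28]
```

View pics/s6.png

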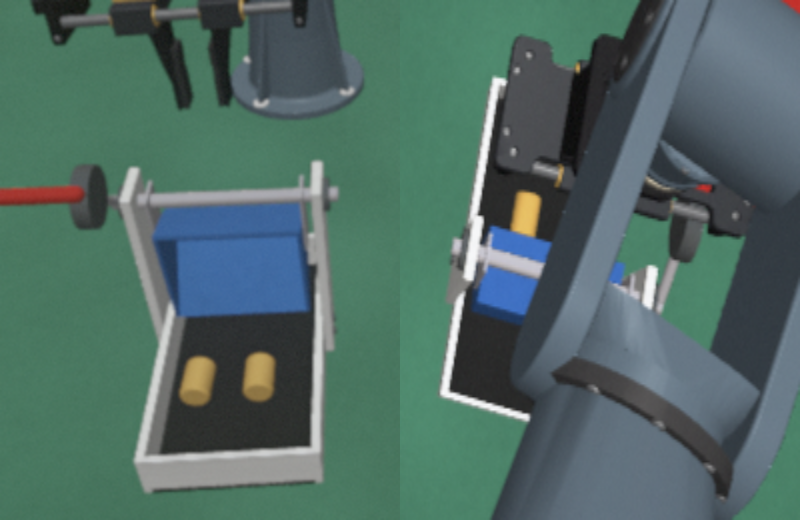

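Both blanks lie in the tray and the bucket is tipped. The scene crop shows the blanks near (198,380) and (258,377), with the bar on the tipped side. Next I move to the +x side of the bar.

```bash
cat >> h.py <<'E'
def W(x,y,z): return [.5005+(.9823*x+.1875*y)/1e3,-.1309+(-.1875*x+.9823*y)/1e3,z]
def tp():
    p=robot.get_obs()["position"];d=(p[:2]-[.5005,-.1309])*1e3;print("tipper xy",np.round([.9823*d[0]-.1875*d[1],.1875*d[0]+.9823*d[1]],1),"z",p[2].round(4))
E
python3 -m inch '[[[0,3.5,-1.5,0,0],[0,3.5,-1.5,0,0],[0,3.5,-1.5,0,0],[0,3.5,-1.5,0,0],[0,0.5,-0.5,0,0],[0,0,0,0,0]]]' 30; python3 -c "
from h import *;tp();go(W(125,-145,.25))"
```

```text
time: 10.62
position: [0.5996, -0.2857, 0.3191]
tool_rot: [0.732, -0.047, -0.674, -0.082]
ft_force: [-0.2, 0.3, -0.1]
grip_width: 0.0004
tipper xy [ 126.4 -133.5] z 0.3191
t 10.62 pos [ 0.5996 -0.2857  0.3191] shift cm [6.8  1.54 0.68] turn 0.007 tilt x [ 0.086  0.042 -0.995] w 0.0004 F [-0.2  0.3 -0.1] q [-0.65  0.46  1.23  0.09  1.4   1.09]
```

```bash
python3 -m inch '[[[2.5,0.9,0,0,0],[2.5,0.6,0,0,0],[1.4,0,0,0,0],[0,0,0,0,0]]]' 30; python3 - <<'E'
from h import *
tp();go(W(100,-145,.252))
S=camera("scene");cv2.imwrite("pics/s7.png",cv2.resize(S[100:300,80:300,::-1],None,fx=3.5,fy=3))
E
```

```text
time: 10.95
position: [0.6001, -0.2948, 0.2462]
tool_rot: [0.729, -0.045, -0.677, -0.085]
ft_force: [-0.3, 0.5, -0.2]
grip_width: 0.0005
tipper xy [ 128.6 -142.3] z 0.2462
t 10.95 pos [ 0.6001 -0.2948  0.2462] shift cm [-0.79  0.21  2.81] turn 0.007 tilt x [ 0.078  0.049 -0.996] w 0.0005 F [-0.3  0.5 -0.2] q [-0.67  0.53  1.31  0.09  1.27  1.06]
```

View pics/s7.png

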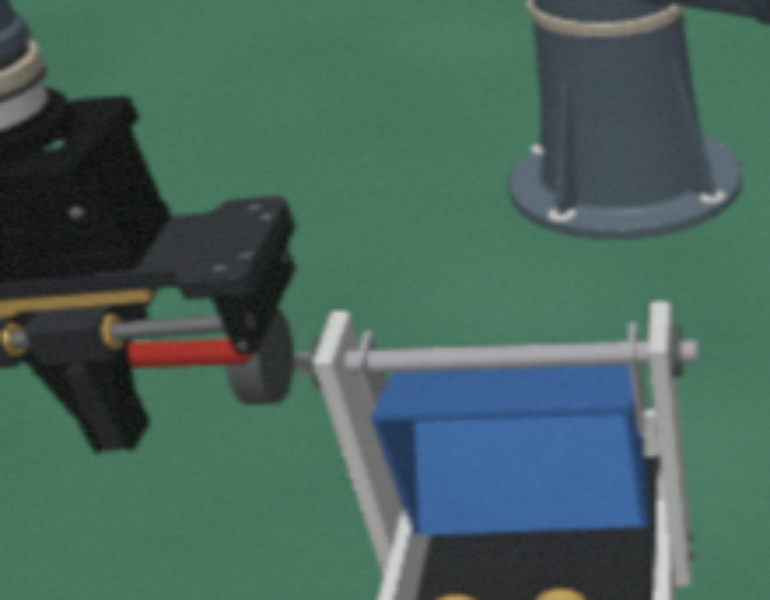

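```bash
python3 -m inch '[[[-0.3,0,1.5,0,0],[-0.5,0.1,1.5,0,0],[-1,0,1.2,0,0],[-1,0,1.2,0,0]]]' 30; python3 -c "
from h import *;tp();go(W(60,-145,.275))"
```

```text
time: 11.33
position: [0.5491, -0.2842, 0.272]
tool_rot: [0.733, -0.044, -0.674, -0.083]
ft_force: [1.2, -0.3, -0.7]
grip_width: 0.0007
tipper xy [  76.4 -141.5] z 0.272
t 11.33 pos [ 0.5491 -0.2842  0.272 ] shift cm [-0.45  0.32  1.62] turn 0.012 tilt x [ 0.087  0.048 -0.995] w 0.0007 F [ 1.2 -0.3 -0.7] q [-0.71  0.43  1.42  0.1   1.26  1.01]
```

```bash
python3 -m inch '[[[-0.5,0.1,1.5,0.01,0],[-0.5,0.1,1.5,0,0],[-0.3,0,1.5,0,0],[-0.2,0,1.5,0,0]]]' 30; python3 -c "
from h import *;tp();go(W(-24,-145,.275))"
```

```text
time: 11.67
position: [0.4941, -0.2745, 0.2916]
tool_rot: [0.74, -0.048, -0.666, -0.082]
ft_force: [0.5, -0.2, -0.2]
grip_width: 0.0006
tipper xy [  20.6 -142.2] z 0.2916
t 11.67 pos [ 0.4941 -0.2745  0.2916] shift cm [1.19 0.34 4.61] turn 0.007 tilt x [ 0.109  0.037 -0.993] w 0.0006 F [ 0.5 -0.2 -0.2] q [-0.76  0.32  1.54  0.11  1.23  0.96]
```

```bash
python3 -m inch '[[[0.9,0.1,0.3,0,0],[0.3,0,1.5,0,0],[0,0,1.5,0,0],[0,0,1.3,0,0]]]' 30; python3 - <<'E'
from h import *
tp();go(W(-24,-145,.275))
S=camera("scene");cv2.imwrite("pics/s8.png",cv2.resize(S[100:300,80:300,::-1],None,fx=3.5,fy=3))
E
```

```text
time: 12.0
position: [0.4516, -0.2649, 0.2782]
tool_rot: [0.743, -0.049, -0.662, -0.079]
ft_force: [-0.2, 0.3, -0.1]
grip_width: 0.0004
tipper xy [ -22.9 -140.8] z 0.2782
t 12.00 pos [ 0.4516 -0.2649  0.2782] shift cm [0.29 0.44 0.15] turn 0.010 tilt x [ 0.118  0.031 -0.993] w 0.0004 F [-0.2  0.3 -0.1] q [-0.81  0.27  1.66  0.12  1.16  0.9 ]
```

View pics/s8.png

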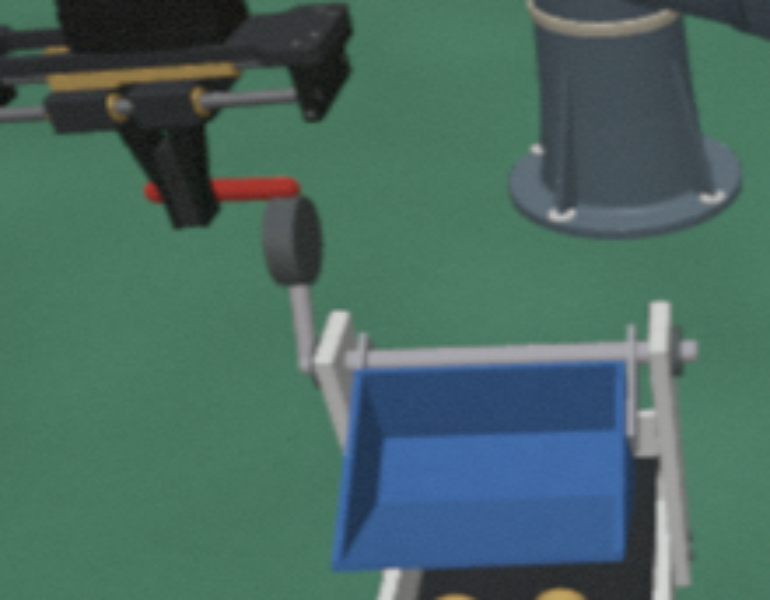

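The bucket has come most of the way back, with the finger still behind the bar. I push on past the change-over, then lift away.

```bash
python3 -m inch '[[[0.1,0,1.3,0,0],[0.2,0,1.3,0,0],[0.3,0,1.2,0,0],[-1,0,-1,0,0],[-2,0,-2,0,0],[-3,0,-2,0,0],[-3,0,0,0,0],[-2,0,0,0,0]]]' 30; python3 - <<'E'
from h import *
tp();go(W(-24,-145,.275))
S=camera("scene");T=camera("top");cv2.imwrite("pics/s9.png",np.hstack([cv2.resize(S[100:380,80:300,::-1],(400,500)),cv2.resize(S[170:330,320:500,::-1],(400,355))] if 0 else [cv2.resize(S[100:380,80:480,::-1],(790,553))]))
for lo,hi in(((10,110,100),(28,255,255)),((0,180,80),(6,255,255)),((0,0,0),(179,255,45)),((0,0,110),(179,60,255))):
  for c,s in blobs(S,lo,hi,60,500):
    if 130<c[0]<460 and c[1]>130: print(c,s[4],onz("scene",c,.02)[:2])
E
```

```text
time: 12.72
position: [0.4501, -0.2631, 0.3792]
tool_rot: [0.739, -0.044, -0.667, -0.083]
ft_force: [0.3, -0.0, 0.8]
grip_width: 0.0001
tipper xy [ -24.7 -139.3] z 0.3792
t 12.72 pos [ 0.4501 -0.2631  0.3792] shift cm [10.32  1.24  0.94] turn 0.011 tilt x [ 0.106  0.047 -0.993] w 0.0001 F [ 0.3 -0.   0.8] q [-0.81  0.19  1.48  0.11  1.43  0.93]
[239.  307.9] 330 [ 0.57346156 -0.12850322]
[208.4 309.9] 341 [ 0.56267185 -0.18884523]
[146.2 165.1] 104 [-0.02604812 -0.33484046]
[375.7 230.7] 144 [0.42468267 0.22604614]
[401.6 244.8] 160 [0.48724266 0.26747438]
[355.1 285.2] 194 [0.57700976 0.11941665]
[203.1 342.1] 70 [ 0.63551148 -0.20329613]
[172.3 213.1] 437 [ 0.227419   -0.25918174]
[436.7 236.4] 201 [0.48180983 0.36247329]
```

View pics/s9.png

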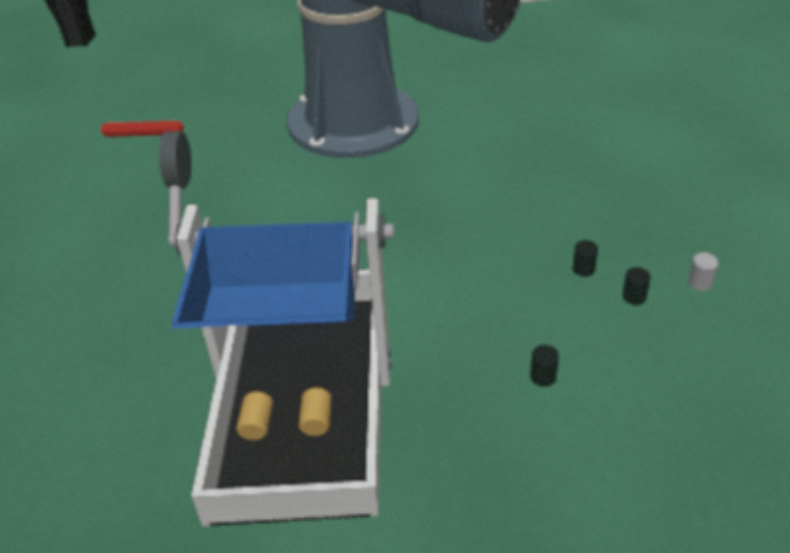

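```bash
python3 -m inch '[[[-1,0,0,0,0],[0,0,0,0,0],[0,0,0,0,0],[0,0,0,0,0],[0,0,0,0,0],[0,0,0,0,0],[0,0,0,0,0]]]'; python3 - <<'E'
from h import *
S=camera("scene");S0=cv2.imread("pics/scene0.png")[:,:,::-1].copy()
for lo,hi in(((0,180,80),(6,255,255)),((105,150,50),(125,255,255))):
  for I in(S0,S): print([(c,s) for c,s in blobs(I,lo,hi,60,9000) if c[0]<300 and c[1]>130])
d=np.abs(S.astype(int)-S0)[155:265,120:290].max(2);ys,xs=np.where(d>50);print(len(xs),xs.min()+120,xs.max()+120,ys.min()+155,ys.max()+155)
robot.hand_in()
E
```

```text
time: 13.4
position: [0.4495, -0.2622, 0.3867]
tool_rot: [0.738, -0.043, -0.668, -0.084]
ft_force: [1.1, -0.7, -0.0]
grip_width: 0.0005
[(array([147.6, 164.8]), [132, 162, 34, 6, 115])]
[(array([146.2, 165. ]), [132, 163, 30, 5, 98])]
[(array([221.6, 238.2]), [168, 213, 91, 53, 3217])]
[(array([216.9, 239.2]), [168, 213, 91, 53, 3843])]
423 183 203 231 257
the job is handed in; nothing more can be done
```

The job is done and handed in at about 13.5 s of the 45 s allowed. I put the brass blank in the bucket, its weight tripped it and dumped both blanks into the tray, and I pushed the red bar back until the bucket fell upright.

**Last checks**
- **Bucket:** it is upright. Its outline in the scene view is the same as at the start, and the red bar's is within about 1 px. The only marked change around it is where the first blank used to stand.
- **Brass blanks:** both lie in the tray, at about (0.573, -0.129) and (0.563, -0.189), each computed for a height of 0.02 m.
- **Bystanders:** the steel and all the black blanks are still standing, within about 1 mm of where they were.
- **Robot:** the gripper is clear of everything and the force reading is close to zero.

**What failed or disagreed**
- **Z reading:** the reported TCP height was about 20 mm lower than where the cameras showed the fingertips. With the tips reported 10 mm below the bench there was no contact force.
- **First grasp:** because of that, it only pinched the top edge of the brass blank and tilted it. I released it, it stood up again, and the second grasp closed at 29 mm on the 30 mm blank. From then on I allowed for the 20 mm.
- **Tool tilt:** the tool drifted about 0.1 rad off vertical during the moves, with no effect on the result.

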